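Set a welding turntable to its 90 degree line and clamp it

TASK

Only push, with the fingertips or the outside of the fingers: take nothing between the fingers and lift nothing. On the bench welding turntable, push the clamp lever outwards, away from the plate, to release the clamp, push the plate round by one of its upright pegs until the index mark on the plate lines up with the 90 degree line (the one longest line of the fixed scale), then push the lever back in, fully home, so that the plate is clamped on that line. Leave the loose things on the bench lying where they are.

Things in the scene. Friction and masses are not known exactly. Their poses are not given: they have to be found in the camera images.
- turntable: fixed base bolted to the bench: grey round foot of radius 144 mm with four bolted lugs (out to 166 mm, 19 mm high) under a flat bright scale ring of radius 138 mm, its top 40 mm above the bench. Origin on the bench top, on the plate's axis; z up. The half-circle scale runs from +y (0 degrees) through -x (90 degrees, roughly towards the robot) to -y (180 degrees)
- scale_zero (a point): inner end of the 0 degree line of the scale (110 mm from the axis, 48 mm above the bench). The scale's dark lines stand on the ring outside the plate's edge, every 5 degrees 7 mm long, every 15 degrees 12 mm, at 0, 45, 135 and 180 degrees 17 mm; the 90 degree line alone is 27 mm long, across the whole ring, and thicker (3.6 mm)
- work_top (a point): on the axis, 94 mm above the bench: highest point of the work on the plate (two square tube pieces and a strap clamp, fixed to the plate, all within 62 mm of the axis)
- plate (a joint): turn of the steel face plate (radius 110 mm, top 48 mm above the bench) on the base, rad, seen from above anticlockwise positive = the index mark's scale reading: 0 on the 0 degree line, 1.571 on the 90 degree line. Starts between 0.2 and 1.05. Free, it turns at about 2 N pushed at a peg and stays where left; clamped, it slips only at some 40 N on a peg
- index_mark (a point): outer end of the index mark, on the plate's edge 110 mm from the axis, 48 mm above the bench: a dark radial line 26 mm long and 3.6 mm wide with an arrow head on the plate's top
- target_line (a point): the point that the index mark has to meet: inner end of the 90 degree line, 110 mm from the axis, given at plate height (48 mm above the bench); fixed to the base, at its -x
- peg_1 (a point): centre of the top of the first turning peg: dark upright steel peg of 14 mm diameter, standing 36 mm above the plate (48 to 84 mm above the bench), 92 mm from the axis, fixed to the plate 120 degrees anticlockwise (seen from above) from the index mark
- peg_2 (a point): centre of the top of the second turning peg, like the first, 240 degrees anticlockwise from the index mark
- clamp_lever (a joint): swing of the clamp lever, rad: 0 fully home (clamped, against its stop, lying along the outside of the scale ring), growing as the knob swings away from the plate (clockwise from above), 1.05 fully out. Its cam draws a brake shoe off the plate's rim; the plate is free from about 0.3. The knob takes a push of about 3 to 5 N and stays where left. Starts home
- lever_knob (a point): centre of the top of the lever's knob: black upright round knob of 20 mm diameter, 48 to 86 mm above the bench, 88 mm from the lever's pivot
- clamp_pivot (a point): the vertical pivot of the clamp lever, 160 mm from the turntable's axis, at 56 mm above the bench (the lever's arm is a 10 mm rod at this height); its bracket, up to 52 mm high, stands 135 to 180 mm from the turntable's axis, and the pivot's cap reaches 69 mm
- nut_m24: loose dark hexagon nut, 36 x 41 x 19 mm, lying flat beside the turntable; origin under its centre; bystander
- bolt_m16: loose hexagon bolt, 27 x 70 x 24 mm, lying beside the turntable; origin under its centre; bystander
- spanner_19: loose bright combination spanner, 36 x 247 x 10 mm, lying on the bench; origin under its centre; bystander
- centre_punch: loose steel centre punch, 13 x 118 x 13 mm, lying on the bench; origin under its centre; bystander

How it is judged (in metres and radians):
On the way, in this order (a step that is already met when the one before it is completed fails the run):
1. the clamp is released: lever swung out by more than 0.4 rad (value of joint clamp_lever above 0.4 rad), for 0.1 s.
2. with the clamp released, the index mark stands on the 90 degree line (within 4.8 mm, half a small division) (value of joint clamp_lever above 0.4 rad and horizontal distance between index_mark and target_line below 0.0048 m), for 0.2 s.
At the end, for the whole second after the job is handed in: the index mark is within 4.8 mm of the 90 degree line's inner end (half a 5 degree division), the plate is at rest and the clamp lever is home (within 0.12 rad of its stop) (horizontal distance between index_mark and target_line below 0.0048 m and value of joint clamp_lever below 0.12 rad and velocity of joint plate between -0.02 and 0.02 rad/s); the robot touches nothing.
It fails at once if a loose bystander was moved or lifted by more than 25 mm (distance of any of nut_m24, bolt_m16, spanner_19, centre_punch from where it was at the start of the episode above 0.025 m).
It fails at once if the first peg was taken between the fingers instead of being pushed (horizontal distance between the grasp point and peg_1 below 0.009 m and height (world z) of the grasp point below 0.094 m).
It fails at once if the second peg was taken between the fingers instead of being pushed (horizontal distance between the grasp point and peg_2 below 0.009 m and height (world z) of the grasp point below 0.094 m).
It fails at once if the lever's knob was taken between the fingers instead of being pushed (horizontal distance between the grasp point and lever_knob below 0.012 m and height (world z) of the grasp point below 0.094 m).
It also fails if it takes over 61 s, if anything falls off the work surface, if the arm or the gripper's body presses on something with over 40 N, if the wrist force passes 120 N, or if a joint passes its speed limit or range.

ROBOT

A 6-joint arm with a two-finger parallel gripper is mounted at the origin on the work surface; the furniture and walls round the work are solid. World frame = base frame: x ahead of the robot, y to its left, z up, the work surface at z = 0. Lengths are in mm, angles in rad, forces in N, time in s.
With the tool pointing down it reaches from about 350 to 975 mm from the base axis. Payload 7.1 kg.
Tool frame: the origin (TCP) lies at the very end of the fingers, on their centre line; the grasp point (between the pads) lies ctrl.hold_point_z behind it (ctrl.hold_point_z is the distance from the TCP to the grasp point, in mm); z points along the fingers, y is the line along which they close (so a half turn about z gives the same grasp; the last joint's range is limited). The gripper opens to 88 mm and grips with 3 to 60 N. Pads are 20 mm wide; open, the fingers measure 115 mm over their backs; the gripper's body (75 mm by 178 mm) begins 61 mm behind the grasp point.
Start: joints at [-1.314, 0.423, 1.63, -0, 1.089, -0.019], TCP at [170.216, -601.358, 222.675] pointing down, gripper open.
Joint ranges: [-3, 3], [-0.9, 2.11], [0.09, 2.58], [-1.31, 4.45], [0.11, 2.69], [-2.54, 2.54]. Speed limits (rad/s): [2.39, 2.39, 3.01, 3.14, 3.14, 3.14].

INTERFACE

Orientations are given as a rotation vector (axis times angle).
In Python, from workcell import ctrl gives the robot as it stands. The module is installed in compiled form; this text tells all that it offers.
- The arm moves only by the shell command python3 -m creep 'ROWS'. ROWS is JSON, a list of rows, each an object with "translation": the shift along the tool's x, y, z in mm, a list of three; "angular": the turn, a rotation vector about the tool's x, y, z in rad, a list of three; "jaw": the opening, from 0 (shut) to 1 (fully open). A call has exactly 8 rows; each row is the pose to reach, as a shift and turn from the pose commanded when the call began, along the tool's axes at that moment; what a row does not reach only later rows make up. A row lasts 1/8 s, in which the tool goes at most 62.5 mm and 10.7 degrees, less where a joint would pass 70% of its speed; a pose out of reach is approached as far as the arm can. A call with a gripper value outside its range is refused whole. The fingers move at their own pace and stop on an object; the grip force is fixed at half the most. Time passes only in rows, so rows that repeat a pose let the fingers close, or fill a call up. It gives the time, the measured TCP pose, the force, the opening and the grip force at its end, in the units of the state.
- ctrl.get_obs(): the state, without advancing time (a new reading comes with each control period).
- ctrl.get_image(name): name is "side" or "top"; returns the picture (400x640x3 uint8, red, green, blue); there is no depth.
- ctrl.camera_info(name): a dict with "camera_matrix" (3x3 intrinsics, pixels), "world_from_camera" (4x4, takes a point from camera to world coordinates). Camera axes: x right, y up, looking along -z (the intrinsics and any distortion apply to the point x, -y, -z); pixel columns grow to the right and rows downward; lengths in mm; the calibration is good to about 2 mm. A picture is of the moment at which its call begins. camera_info takes no time and is no camera call.
- ctrl.close_job(): hands the job in; it is judged then, once.
Trained networks look in the newest picture that a camera, given by its name, has taken for a name from the list of things; names that differ only in an ending like _2 or _b are one class to them, and where a whole thing is asked for, a point or a joint stands for the part that bears it (a point fixed in the world has none). Each returns a list of dicts, best first, with "score" (0 to 1); they miss things now and then, are a little off and sometimes report something else, mostly with a low value. They report only what shows in the picture. A call takes as long as a camera call.
- ctrl.look_for(camera, label): "rect" ([left, top, right, bottom] in pixels, round what is visible of it).
The state is a dict: "t": time; "qpos": joint angles; "qvel": joint speeds; "joint_torque": joint torques, N m; "ee_pos": TCP position; "orientation": TCP orientation; "ft_force": force on the tool from outside, world axes, zero at the start; "moment": the same for the moment, N m; "width": finger opening in mm; "grasp_force": force on a finger pad.
Only numpy, scipy, OpenCV 4.12 (cv2) and the standard library are available. Lean on these libraries where they do the work, as an engineer would, in place of code of your own. Each camera call takes 0.05 s, during which the arm holds its last target. There are 200 camera calls.

## Working session

There is one attempt and no reset: what is moved stays moved. The work goes in short steps, Python scripts to look and compute and a shell command to move; the robot and the scene stay as the last step left them, time stands still between calls to the robot, and variables do not carry over. Pictures are saved under pics/ and viewed, at most 10 in all, crops included, and the job is handed in when it is done.

```bash
mkdir -p pics
cat > h.py <<'E'
import numpy as np, cv2
from workcell import ctrl
def ray(cam,u,v):
    c=ctrl.camera_info(cam);K=np.array(c["camera_matrix"]);T=np.array(c["world_from_camera"])
    d=np.linalg.inv(K)@[u,v,1]; d=T[:3,:3]@[d[0],-d[1],-d[2]]
    return T[:3,3],d
def at(cam,u,v,z):
    o,d=ray(cam,u,v); return o+d*(z-o[2])/d[2]
def proj(cam,p):
    c=ctrl.camera_info(cam);K=np.array(c["camera_matrix"]);T=np.array(c["world_from_camera"])
    q=T[:3,:3].T@(np.array(p,float)-T[:3,3]); q=K@[q[0],-q[1],-q[2]]; return q[:2]/q[2]
def save(cam,name,crop=None,s=1):
    im=cv2.cvtColor(np.array(ctrl.get_image(cam)),cv2.COLOR_RGB2BGR)
    if crop: im=im[crop[1]:crop[3],crop[0]:crop[2]]
    cv2.imwrite("pics/"+name,cv2.resize(im,None,fx=s,fy=s,interpolation=cv2.INTER_CUBIC))
E
python3 - <<'E'
from h import *
print(ctrl.hold_point_z); o=ctrl.get_obs(); print(o["ee_pos"],o["orientation"],o["t"])
for c in("top","side"):
    save(c,c+"0.png"); i=ctrl.camera_info(c); print(c,np.round(i["world_from_camera"],2).tolist(),np.round(i["camera_matrix"],1).tolist(),[k for k in i])
    for l in("turntable","peg_1","lever_knob","clamp_pivot","index_mark","target_line","scale_zero","work_top","nut_m24","bolt_m16","spanner_19","centre_punch"):
        print(l,[(np.round(r["rect"]).tolist(),round(r["score"],2)) for r in ctrl.look_for(c,l)[:3]])
E
```

```text
18.700000000000003
[ 170.06194511 -600.82624715  221.90242065] [-3.11023412e+00 -4.31574391e-01  2.90670679e-04] 0.0
top [[-0.5, 0.8, -0.31, 119.31], [-0.86, -0.47, 0.18, 176.51], [-0.0, 0.36, 0.93, 1260.45], [0.0, 0.0, 0.0, 1.0]] [[487.6, 0.0, 320.3], [0.0, 487.6, 206.5], [0.0, 0.0, 1.0]] ['camera_matrix', 'world_from_camera']
turntable [([232.0, 170.0, 362.0, 287.0], 0.98)]
peg_1 [([259.0, 184.0, 346.0, 260.0], 0.55)]
lever_knob [([234.0, 233.0, 265.0, 263.0], 0.63), ([394.0, 169.0, 473.0, 202.0], 0.18)]
clamp_pivot []
index_mark [([255.0, 181.0, 340.0, 262.0], 0.97)]
target_line [([233.0, 170.0, 360.0, 288.0], 0.84)]
scale_zero [([234.0, 171.0, 357.0, 283.0], 0.67)]
work_top [([231.0, 169.0, 358.0, 288.0], 0.82)]
nut_m24 [([366.0, 194.0, 384.0, 207.0], 0.57), ([236.0, 233.0, 263.0, 263.0], 0.24)]
bolt_m16 [([332.0, 159.0, 341.0, 178.0], 0.47)]
spanner_19 [([394.0, 169.0, 474.0, 204.0], 0.94)]
centre_punch [([216.0, 278.0, 243.0, 303.0], 0.6)]
side [[-1.0, 0.06, -0.06, 430.76], [-0.08, -0.5, 0.86, 1247.26], [0.02, 0.86, 0.5, 854.14], [0.0, 0.0, 0.0, 1.0]] [[504.2, 0.0, 320.9], [0.0, 504.2, 194.1], [0.0, 0.0, 1.0]] ['camera_matrix', 'world_from_camera']
turntable []
peg_1 [([284.0, 193.0, 357.0, 246.0], 0.89)]
lever_knob [([298.0, 236.0, 336.0, 256.0], 0.61), ([264.0, 196.0, 368.0, 268.0], 0.29)]
clamp_pivot [([264.0, 196.0, 367.0, 268.0], 0.87)]
index_mark [([280.0, 194.0, 357.0, 242.0], 0.69)]
target_line [([264.0, 194.0, 371.0, 268.0], 0.61)]
scale_zero [([266.0, 196.0, 369.0, 268.0], 0.92)]
work_top [([268.0, 196.0, 371.0, 270.0], 0.92)]
nut_m24 [([332.0, 189.0, 343.0, 199.0], 0.67)]
bolt_m16 []
spanner_19 [([336.0, 158.0, 364.0, 190.0], 0.51)]
centre_punch [([333.0, 289.0, 342.0, 299.0], 0.5), ([285.0, 190.0, 359.0, 245.0], 0.36)]
```

Run:
```python
import cv2,numpy as np
a=cv2.imread("pics/top0.png")[150:310,205:405]; b=cv2.imread("pics/side0.png")[180:280,250:390]
cv2.imwrite("pics/a.png",cv2.resize(a,(740,592),interpolation=cv2.INTER_CUBIC)); cv2.imwrite("pics/b.png",cv2.resize(b,(770,550),interpolation=cv2.INTER_CUBIC))
```

```text
(no output)
```

View pics/a.png

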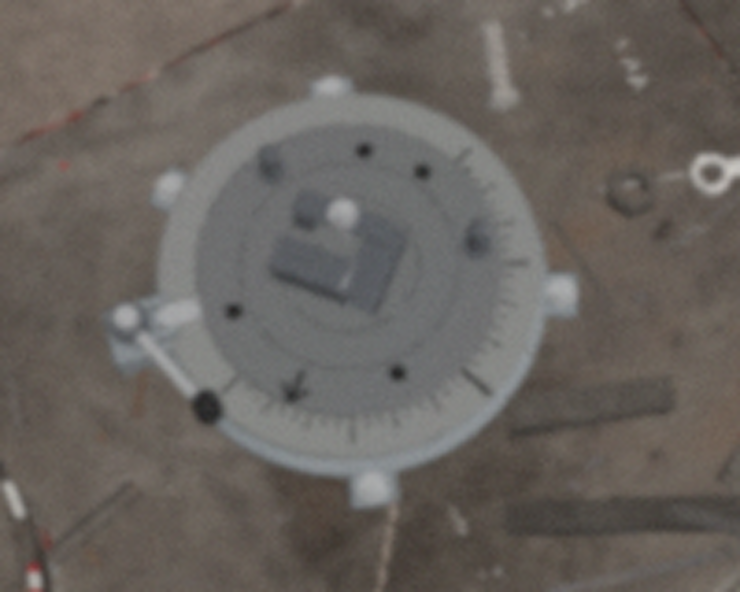

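View pics/b.png

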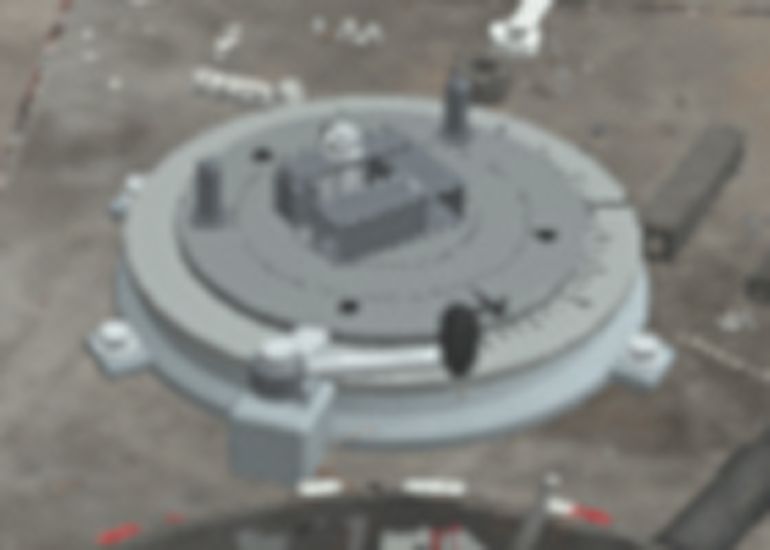

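The top crop shows the index arrow tip near (290,404), the 90° line from (463,371) to (492,396), pegs at (478,228) and (267,155), and the knob at (207,402). The pivot is at (125,316) and the lever is home. The side crop agrees: pegs (458,73) and (209,162), knob (459,312), 90° line (592,203). Next I fit the turntable model to both views.

```bash
cat > fit.py <<'E'
from h import *
from scipy.optimize import least_squares
obs=[]
for n,x,y in[("p1",478,228),("p2",267,155),("k",207,402),("v",125,318),("t",463,371),("i",290,404),("w",343,207),("z",238,378)]: obs.append(("top",n,205+(x+.5)/3.7-.5,150+(y+.5)/3.7-.5))
for n,x,y in[("p1",458,75),("p2",209,163),("k",459,312),("v",278,345),("t",592,203),("w",343,128)]: obs.append(("side",n,250+(x+.5)/5.5-.5,180+(y+.5)/5.5-.5))
def pts(p):
    cx,cy,yaw,a,pv,kn=p
    f=lambda r,t,z:np.array([cx+r*np.cos(t),cy+r*np.sin(t),z])
    s=yaw+np.pi/2 # scale zero direction
    d=dict(p1=f(92,s+a+2*np.pi/3,84),p2=f(92,s+a+4*np.pi/3,84),i=f(110,s+a,48),t=f(110,s+np.pi/2,48),z=f(110,s,48),w=f(0,0,94),v=f(160,s+pv,69))
    d["k"]=d["v"]+[88*np.cos(kn),88*np.sin(kn),17]
    return d
def res(p):
    d=pts(p); return np.concatenate([proj(c,d[n])-[u,v] for c,n,u,v in obs])
if __name__=="__main__":
    best=min((least_squares(res,[450,150,y,.5,pv,k],loss="soft_l1") for y in(-.5,0,.5) for pv in(-1,-.5) for k in(0,2,4)),key=lambda r:r.cost)
    print(best.cost,np.round(best.x,3)); 
    for (c,n,_,_),r in zip(obs,best.fun.reshape(-1,2)): print(c,n,np.round(r,1))
    for k,v in pts(best.x).items(): print(k,np.round(v,1))
    for l,u,v in(("nut",375,201),("bolt",336.5,168.5),("sp_l",394,190),("sp_r",473,180),("punch1",216,303),("punch2",243,278)): print(l,np.round(at("top",u,v,10)))
E
python3 fit.py
```

```text
Traceback (most recent call last):
  File "fit.py", line 16, in <module>
    best=min((least_squares(res,[450,150,y,.5,pv,k],loss="soft_l1") for y in(-.5,0,.5) for pv in(-1,-.5) for k in(0,2,4)),key=lambda r:r.cost)
  File "fit.py", line 16, in <genexpr>
    best=min((least_squares(res,[450,150,y,.5,pv,k],loss="soft_l1") for y in(-.5,0,.5) for pv in(-1,-.5) for k in(0,2,4)),key=lambda r:r.cost)
              ~~~~~~~~~~~~~^^^^^^^^^^^^^^^^^^^^^^^^^^^^^^^^^^^^^^^^
  File "fit.py", line 14, in res
    d=pts(p); return np.concatenate([proj(c,d[n])-[u,v] for c,n,u,v in obs])
                                     ~~~~^^^^^^^^
  File "h.py", line 10, in proj
    c=ctrl.camera_info(cam);K=np.array(c["camera_matrix"]);T=np.array(c["world_from_camera"])
ValueError: time passes only in moves, steps and waits
```

```bash
python3 - <<'E'
s=open("h.py").read()
s=s.replace("def ray","INFO={c:ctrl.camera_info(c) for c in('top','side')}\ndef ray",1).replace("c=ctrl.camera_info(cam)","c=INFO[cam]")
open("h.py","w").write(s)
E
python3 fit.py
```

```text
21.441218830098013 [ 517.515    9.463  226.468 -206.941 -239.274 -298.231]
top p1 [0.  0.1]
top p2 [ 0.  -0.4]
top k [-0.4 -0.2]
top v [ 0.2 -0.1]
top t [-0.5 -0.6]
top i [0.1 0.4]
top w [1.  9.8]
top z [ 0.  -1.5]
side p1 [-0.2  1.1]
side p2 [-0.  0.]
side k [ 0.2 -0.4]
side v [0.1 1. ]
side t [-1.7 -0.8]
side w [7.5 2.7]
p1 [484.3 -76.3  84. ]
p2 [608.4  23.6  84. ]
i [448.6  95.2  48. ]
t [411.6 -20.3  48. ]
z [487.8 115.4  48. ]
w [517.5   9.5  94. ]
v [555.5 164.9  69. ]
k [469.6 145.7  86. ]
nut [ 476. -206.   10.]
bolt [ 615. -165.   10.]
sp_l [ 477. -270.   10.]
sp_r [ 391. -478.   10.]
punch1 [445. 296.  10.]
punch2 [468. 207.  10.]
```

```bash
cat > plan.py <<'E'
from h import *
from scipy.spatial.transform import Rotation as Ro
A=np.array([517.5,9.5]);PV=np.array([555.5,164.9]);H=np.radians(192.6)
def tool(pts):
    o=ctrl.get_obs(); R=Ro.from_rotvec(o["orientation"]).as_matrix(); p=np.array(o["ee_pos"])
    print("t",o["t"],"tcp",np.round(p,1),"F",np.round(o["ft_force"],1),"w",round(o["width"],1))
    for q in pts: print(np.round(q),"->",np.round(R.T@(np.array(q)-p),1))
def kn(l,d,z=64): # finger d mm (outward +) from the knob at lever value l
    a=H-l; return [*(PV+88*np.array([np.cos(a),np.sin(a)])+d*np.array([np.sin(a),-np.cos(a)])),z]
def pg(ang,d,z=64): # finger d mm behind peg at world angle ang (rad), on the circle
    a=ang-2*np.arcsin(d/184); return [*(A+92*np.array([np.cos(a),np.sin(a)])),z]
E
python3 -c "
from plan import *
print(Ro.from_rotvec(ctrl.get_obs()['orientation']).as_matrix().round(3).tolist())
tool([kn(0,-34,222),kn(0,-34)]+[kn(l,-23) for l in(0,.15,.3,.45,.6,.75)]+[kn(.75,-40)])"
```

```text
[[0.962, 0.272, -0.0], [0.272, -0.962, -0.0], [-0.0, -0.0, -1.0]]
t 1.3 tcp [ 170.2 -601.4  222.7] F [-0.1 -0.1  1.1] w 87.8
[477. 113. 222.] -> [ 489.6 -603.3    0.7]
[477. 113.  64.] -> [ 489.6 -603.3  158.7]
[475. 123.  64.] -> [ 490.2 -614.3  158.7]
[469. 136.  64.] -> [ 488.5 -627.9  158.7]
[466. 149.  64.] -> [ 488.9 -641.5  158.7]
[465. 163.  64.] -> [ 491.3 -654.9  158.7]
[465. 176.  64.] -> [ 495.6 -667.8  158.7]
[468. 190.  64.] -> [ 501.9 -679.9  158.7]
[459. 175.  64.] -> [ 489.6 -668.2  158.7]
```

```bash
python3 -m creep '[{"translation":[40,-48,0],"angular":[0,0,0],"jaw":0},{"translation":[79,-97,0],"angular":[0,0,0],"jaw":0},{"translation":[118,-145,0],"angular":[0,0,0],"jaw":0},{"translation":[157,-193,0],"angular":[0,0,0],"jaw":0},{"translation":[196,-241,0],"angular":[0,0,0],"jaw":0},{"translation":[235,-289,0],"angular":[0,0,0],"jaw":0},{"translation":[274,-337,0],"angular":[0,0,0],"jaw":0},{"translation":[313,-385,0],"angular":[0,0,0],"jaw":0}]'
python3 -c "
from plan import *
tool([kn(0,-34,222),kn(0,-34)])"
```

```text
t: 2.3
ee_pos: [367.3, -144.0, 223.2]
orientation: [3.111, 0.431, 0.002]
ft_force: [0.9, -0.2, 0.9]
width: 11.1
grasp_force: 0.0
t 2.3 tcp [ 367.3 -144.   223.2] F [ 0.9 -0.2  0.9] w 11.1
[477. 113. 222.] -> [ 175.4 -217.     1.2]
[477. 113.  64.] -> [ 175.2 -217.2  159.2]
```

```bash
python3 -m creep '[{"translation":[36,-45,0],"angular":[0,0,0],"jaw":0},{"translation":[72,-90,0],"angular":[0,0,0],"jaw":0},{"translation":[108,-134,0],"angular":[0,0,0],"jaw":0},{"translation":[144,-178,0],"angular":[0,0,0],"jaw":0},{"translation":[176,-218,0],"angular":[0,0,0],"jaw":0},{"translation":[176,-218,50],"angular":[0,0,0],"jaw":0},{"translation":[176,-218,100],"angular":[0,0,0],"jaw":0},{"translation":[176,-218,130],"angular":[0,0,0],"jaw":0}]'
python3 -c "
from plan import *
tool([kn(0,-34)]+[kn(l,-23) for l in(0,.15,.3,.45,.6,.75)]+[kn(.75,-40)])
save('side','s1.png',(230,150,410,285),4.4)"
```

```text
t: 3.3
ee_pos: [475.5, 112.1, 90.7]
orientation: [3.111, 0.433, -0.003]
ft_force: [-0.2, -0.1, -0.1]
width: 0.8
grasp_force: 0.0
t 3.3 tcp [475.5 112.1  90.7] F [-0.2 -0.1 -0.1] w 0.8
[477. 113.  64.] -> [ 1.6  0.  26.7]
[475. 123.  64.] -> [  2.2 -11.   26.7]
[469. 136.  64.] -> [  0.6 -24.5  26.7]
[466. 149.  64.] -> [  0.9 -38.1  26.7]
[465. 163.  64.] -> [  3.3 -51.5  26.7]
[465. 176.  64.] -> [  7.7 -64.5  26.7]
[468. 190.  64.] -> [ 13.9 -76.6  26.6]
[459. 175.  64.] -> [  1.6 -64.8  26.7]
```

View pics/s1.png

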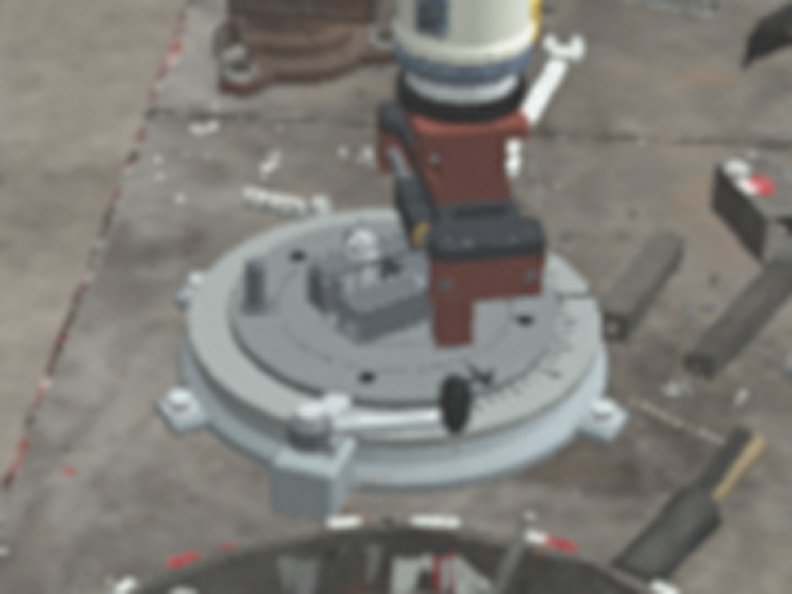

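The closed fingers (453,340) sit just inside the knob (456,400) with the arm clear of the pegs and the work. I go down and push outwards.

```bash
python3 -m creep '[{"translation":[1,0,27],"angular":[0,0,0],"jaw":0},{"translation":[2,0,27],"angular":[0,0,0],"jaw":0},{"translation":[2,-10,27],"angular":[0,0,0],"jaw":0},{"translation":[1,-20,27],"angular":[0,0,0],"jaw":0},{"translation":[1,-30,27],"angular":[0,0,0],"jaw":0},{"translation":[1,-40,27],"angular":[0,0,0],"jaw":0},{"translation":[3,-50,27],"angular":[0,0,0],"jaw":0},{"translation":[6,-60,27],"angular":[0,0,0],"jaw":0}]'
python3 -m creep '[{"translation":[3,-6,0],"angular":[0,0,0],"jaw":0},{"translation":[7,-12,0],"angular":[0,0,0],"jaw":0},{"translation":[8,-15,0],"angular":[0,0,0],"jaw":0},{"translation":[8,-15,0],"angular":[0,0,0],"jaw":0},{"translation":[6,0,0],"angular":[0,0,0],"jaw":0},{"translation":[3,20,0],"angular":[0,0,0],"jaw":0},{"translation":[3,20,-60],"angular":[0,0,0],"jaw":0},{"translation":[3,20,-110],"angular":[0,0,0],"jaw":0}]'
python3 -c "
from plan import *
a1=np.radians(248.8)
tool([pg(a1,40,175),pg(a1,40)])
save('side','s2.png',(230,150,410,285),4.4)"
```

```text
t: 4.35
ee_pos: [467.1, 172.2, 66.3]
orientation: [3.112, 0.433, 0.004]
ft_force: [5.2, -4.9, -1.1]
width: 0.9
grasp_force: 2.9
t: 5.35
ee_pos: [473.8, 151.7, 176.6]
orientation: [3.112, 0.43, -0.003]
ft_force: [0.9, -0.4, 0.0]
width: 0.4
grasp_force: 0.0
t 5.35 tcp [473.8 151.7 176.6] F [ 0.9 -0.4  0. ] w 0.4
[451. -54. 175.] -> [-77.8 191.8   1.7]
[451. -54.  64.] -> [-77.6 191.8 112.7]
```

View pics/s2.png

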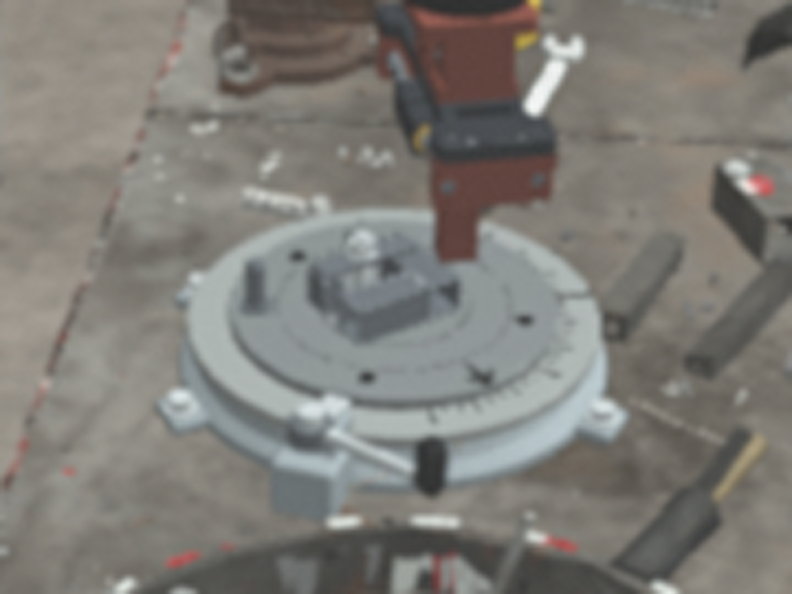

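The lever is visibly swung out, with the knob top at crop (431,443), and the plate has not moved. I compute the lever angle and go behind peg 1.

```bash
python3 -m creep '[{"translation":[-20,48,0],"angular":[0,0,0],"jaw":0},{"translation":[-40,96,0],"angular":[0,0,0],"jaw":0},{"translation":[-60,144,0],"angular":[0,0,0],"jaw":0},{"translation":[-78,192,0],"angular":[0,0,0],"jaw":0},{"translation":[-78,192,0],"angular":[0,0,0],"jaw":0},{"translation":[-78,192,50],"angular":[0,0,0],"jaw":0},{"translation":[-78,192,100],"angular":[0,0,0],"jaw":0},{"translation":[-78,192,113],"angular":[0,0,0],"jaw":0}]'
python3 -c "
from plan import *
k=at('side',327.6,250.3,86); d=k[:2]-PV; print('knob',k.round(1),np.hypot(*d),'lever',H-np.arctan2(d[1],d[0])%(2*np.pi))
a1=np.radians(248.8)
tool([pg(a1+np.radians(g),19) for g in(0,10,20,30,40,50,60,63,66.9)])"
```

```text
t: 6.4
ee_pos: [449.3, -52.3, 60.4]
orientation: [-3.11, -0.432, 0.008]
ft_force: [-0.0, -0.8, -0.1]
width: 0.4
grasp_force: 0.0
knob [480.2 211.   86. ] 88.32237205314367 lever 0.7696706413723406
t 6.4 tcp [449.3 -52.3  60.4] F [-0.  -0.8 -0.1] w 0.4
[467. -68.  64.] -> [13.2 19.7 -3.7]
[481. -75.  64.] -> [24.7 30.8 -3.8]
[497. -80.  64.] -> [38.  39.7 -3.9]
[513. -82.  64.] -> [52.7 46.2 -4. ]
[529. -82.  64.] -> [68.3 50.1 -4.1]
[544. -79.  64.] -> [84.3 51.2 -4.2]
[559. -73.  64.] -> [100.2  49.4  -4.2]
[563. -70.  64.] -> [104.9  48.4  -4.2]
[569. -67.  64.] -> [110.9  46.7  -4.3]
```

```bash
python3 -m creep '[{"translation":[7,10,0],"angular":[0,0,0],"jaw":0},{"translation":[13,20,0],"angular":[0,0,0],"jaw":0},{"translation":[19,26,0],"angular":[0,0,0],"jaw":0},{"translation":[25,31,0],"angular":[0,0,0],"jaw":0},{"translation":[31,35.5,0],"angular":[0,0,0],"jaw":0},{"translation":[38,40,0],"angular":[0,0,0],"jaw":0},{"translation":[45,43,0],"angular":[0,0,0],"jaw":0},{"translation":[53,46,0],"angular":[0,0,0],"jaw":0}]'
python3 -m creep '[{"translation":[7,2,0],"angular":[0,0,0],"jaw":0},{"translation":[15,4,0],"angular":[0,0,0],"jaw":0},{"translation":[23,5,0],"angular":[0,0,0],"jaw":0},{"translation":[31,5,0],"angular":[0,0,0],"jaw":0},{"translation":[36,4.5,0],"angular":[0,0,0],"jaw":0},{"translation":[40,4,0],"angular":[0,0,0],"jaw":0},{"translation":[40,4,0],"angular":[0,0,0],"jaw":0},{"translation":[40,4,0],"angular":[0,0,0],"jaw":0}]'
python3 -c "
from plan import *
a1=np.radians(248.8)
tool([pg(a1+np.radians(g),19) for g in(50,55,60,63,66.9)])
save('top','t3.png',(205,150,405,310),4)"
```

```text
t: 7.4
ee_pos: [515.3, -82.9, 62.5]
orientation: [-3.112, -0.432, 0.001]
ft_force: [-2.1, 0.7, 0.5]
width: 0.5
grasp_force: 1.0
t: 8.4
ee_pos: [555.4, -76.0, 63.0]
orientation: [3.111, 0.432, 0.003]
ft_force: [-1.1, -0.1, -0.0]
width: 0.4
grasp_force: 0.0
t 8.4 tcp [555.4 -76.   63. ] F [-1.1 -0.1 -0. ] w 0.4
[544. -79.  64.] -> [-11.3  -0.7  -1.1]
[552. -76.  64.] -> [-3.3 -1.2 -1. ]
[559. -73.  64.] -> [ 4.6 -2.4 -1. ]
[563. -70.  64.] -> [ 9.3 -3.4 -1. ]
[569. -67.  64.] -> [15.3 -5.2 -1. ]
```

View pics/t3.png

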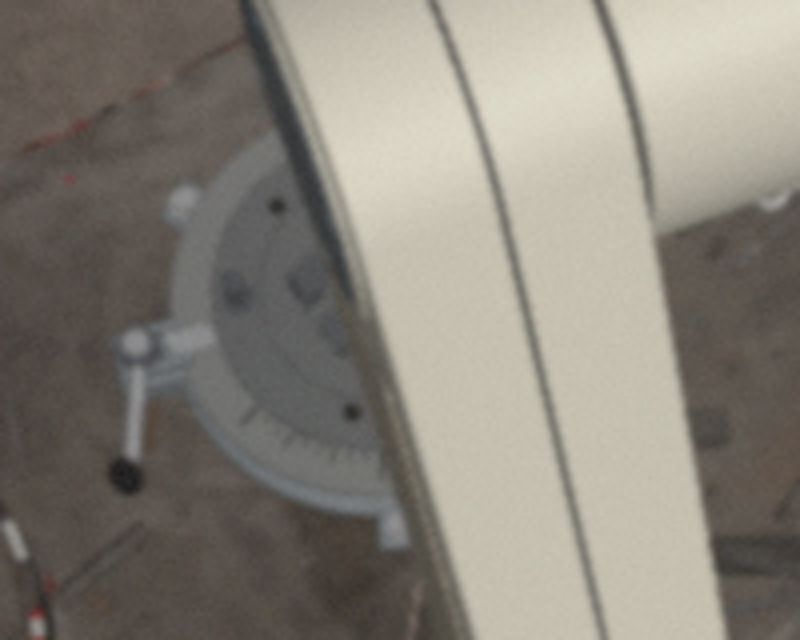

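The arm hides the mark, but peg 2 shows with its top near (236,279) in the crop. I get the plate angle from that and check it against the side picture.

```bash
python3 -c "
from plan import *
p=at('top',205+236.5/4-.5,150+280/4-.5,84); d=p[:2]-A; g=np.degrees(np.arctan2(d[1],d[0]))-8.8; print(p,np.hypot(*d),'turned',g)
save('side','s3.png',(255,180,385,275),6)"
```

```text
[555.96969491  90.41851365  84.        ] 89.59756290000415 turned 55.77298860562756
```

View pics/s3.png

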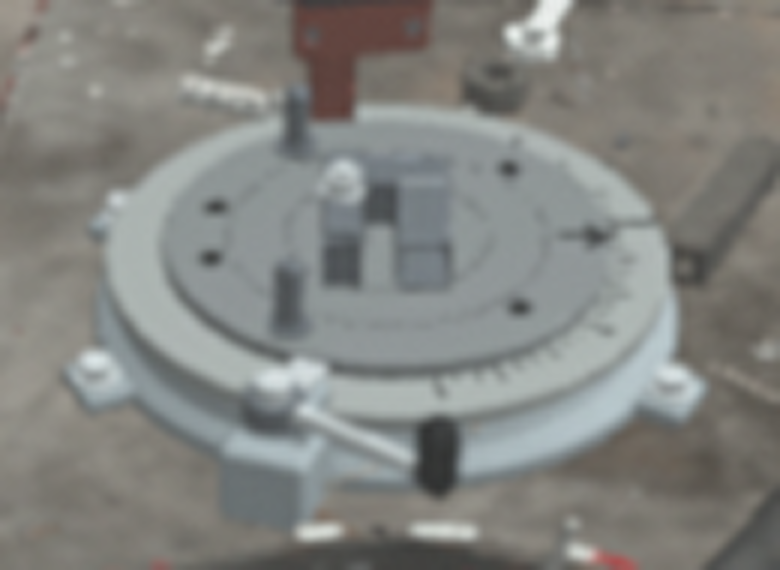

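The side view shows the arrow tip at about (609,236), just below the 90° line, which runs from (611,225) to (655,221). I convert both to an angle.

```bash
python3 -c "
from plan import *
f=lambda x,y,z=48:at('side',255+(x+.5)/6-.5,180+(y+.5)/6-.5,z)[:2]
def an(p): d=p-A; return np.round([np.hypot(*d),np.degrees(np.arctan2(d[1],d[0]))%360],1)
for n,q in dict(tip=(609,236),tail=(560,236),tin=(611,225),tout=(655,221),p2=(290,268,84),p1=(297,92,84)).items(): print(n,an(f(*q)))
for a in(188,190,192,194,196): 
  u=proj('side',[*(A+110*np.array([np.cos(np.radians(a)),np.sin(np.radians(a))])),48]); print(a,(u[0]+.5-255)*6-.5,(u[1]+.5-180)*6-.5)
"
```

```text
tip [108.5 186.5]
tail [ 84.4 186.6]
tin [110.9 191.6]
tout [133.3 192.3]
p2 [94.9 66.1]
p1 [ 89.7 305.9]
188 611.4243499740907 232.8089328320617
190 610.3422886277959 228.56128137336378
192 608.9962148801789 224.34187935963826
194 607.3894687179477 220.15554184801954
196 605.5256520246263 216.006981291184
```

```bash
python3 -m creep '[{"translation":[2,-0.5,0],"angular":[0,0,0],"jaw":0},{"translation":[4,-1,0],"angular":[0,0,0],"jaw":0},{"translation":[6,-1.5,0],"angular":[0,0,0],"jaw":0},{"translation":[7.5,-2,0],"angular":[0,0,0],"jaw":0},{"translation":[7.5,-2,0],"angular":[0,0,0],"jaw":0},{"translation":[7.5,-2,0],"angular":[0,0,0],"jaw":0},{"translation":[7.5,-2,0],"angular":[0,0,0],"jaw":0},{"translation":[7.5,-2,0],"angular":[0,0,0],"jaw":0}]'
python3 -c "
from plan import *
tool([])
ims=[np.array(ctrl.get_image('side')).astype(float) for _ in range(6)]
m=np.mean(ims,0)[205:250,335:375].astype(np.uint8)[...,::-1]
cv2.imwrite('pics/s4.png',cv2.resize(m,None,fx=13,fy=13,interpolation=cv2.INTER_CUBIC))"
```

```text
t: 9.5
ee_pos: [561.5, -71.9, 62.7]
orientation: [3.112, 0.432, 0.001]
ft_force: [-0.5, 0.4, 0.2]
width: 0.4
grasp_force: 0.0
t 9.5 tcp [561.5 -71.9  62.7] F [-0.5  0.4  0.2] w 0.4
```

View pics/s4.png

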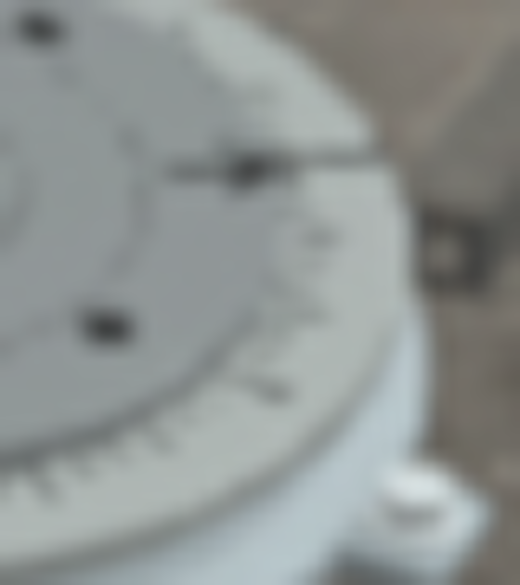

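The arrow tip (265,168) is now just short of the 90° line, which runs from (285,160) to (375,153). I measure the remainder at sub-pixel level.

```bash
cat > meas.py <<'E'
from plan import *
m=np.mean([cv2.cvtColor(np.array(ctrl.get_image('side')),cv2.COLOR_RGB2GRAY).astype(float) for _ in range(6)],0)
def az(cols):
    out=[]
    for u in cols:
        c=m[210:225,u]; k=int(np.argmin(c[5:11]))+5   # darkest row near the line
        w=np.clip(np.median(c)-6-c,0,None); w[:k-2]=0; w[k+3:]=0
        v=210+(w*np.arange(15)).sum()/w.sum(); d=at('side',u,v,48)[:2]-A
        out.append((u,round(v,2),round(np.hypot(*d)),round(np.degrees(np.arctan2(d[1],d[0]))%360,2)))
    print(out); return np.mean([o[3] for o in out])
a=az(range(348,353)); b=az(range(358,363)); print("mark",a,"line",b,"remaining deg",b-a)
E
python3 meas.py
```

```text
[(348, np.float64(217.63), 86, np.float64(191.21)), (349, np.float64(217.62), 88, np.float64(191.08)), (350, np.float64(217.61), 91, np.float64(190.99)), (351, np.float64(217.38), 95, np.float64(191.57)), (352, np.float64(217.52), 97, np.float64(190.97))]
[(358, np.float64(217.06), 116, np.float64(191.49)), (359, np.float64(216.73), 119, np.float64(192.23)), (360, np.float64(216.69), 122, np.float64(192.19)), (361, np.float64(216.67), 125, np.float64(192.09)), (362, np.float64(216.62), 128, np.float64(192.07))]
mark 191.164 line 192.01400000000004 remaining deg 0.8500000000000512
```

About 0.9° remains if the line is at 48 mm. That depends on the line's height, so I back off to let the top camera, which is less height-sensitive, check it.

```bash
python3 -m creep '[{"translation":[-12,4,0],"angular":[0,0,0],"jaw":0},{"translation":[-12,4,-50],"angular":[0,0,0],"jaw":0},{"translation":[-12,4,-100],"angular":[0,0,0],"jaw":0},{"translation":[-30,50,-120],"angular":[0,0,0],"jaw":0},{"translation":[-50,100,-120],"angular":[0,0,0],"jaw":0},{"translation":[-70,150,-120],"angular":[0,0,0],"jaw":0},{"translation":[-90,200,-120],"angular":[0,0,0],"jaw":0},{"translation":[-110,250,-120],"angular":[0,0,0],"jaw":0}]'
python3 -c "
from plan import *
tool([])
m=np.mean([np.array(ctrl.get_image('top')).astype(float) for _ in range(6)],0).astype(np.uint8)[...,::-1]
cv2.imwrite('pics/t5full.png',m)
cv2.imwrite('pics/t5.png',cv2.resize(m[215:275,290:360],None,fx=9,fy=9,interpolation=cv2.INTER_CUBIC))
for z in(40,48):
  for x,y in((463,371),(492,396)):
    d=at('top',205+(x+.5)/3.7-.5,150+(y+.5)/3.7-.5,z)[:2]-A; print(z,np.hypot(*d),np.degrees(np.arctan2(d[1],d[0]))%360)
"
```

```text
t: 11.1
ee_pos: [522.2, -344.2, 182.6]
orientation: [-3.112, -0.431, 0.0]
ft_force: [1.0, -0.1, -0.3]
width: 0.1
grasp_force: 0.0
t 11.1 tcp [ 522.2 -344.2  182.6] F [ 1.  -0.1 -0.3] w 0.1
40 110.46403901438865 196.44247422815496
40 137.50458819041083 196.69424842178003
48 111.94776484223733 195.5269149436005
48 138.80054149590245 195.95185493633446
```

View pics/t5.png

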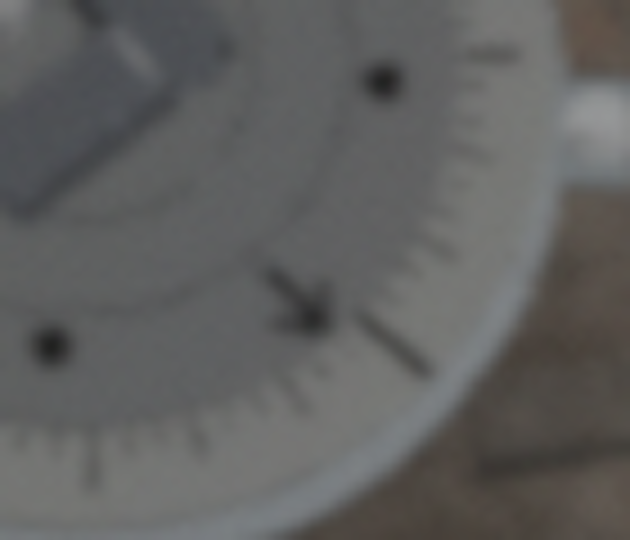

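In the top view the mark (265,268)→(320,320) is still short of the line (358,315)→(430,375). The line's radii, 110.5 and 137.5, also fit a height of 40 mm, so the lines lie on the ring and I redo the difference with that height.

```bash
python3 -c "
from plan import *
def an(c,u,v,z): d=at(c,u,v,z)[:2]-A; return np.round([np.hypot(*d),np.degrees(np.arctan2(d[1],d[0]))%360],1)
T=lambda x,y,z:an('top',290+(x+.5)/9-.5,215+(y+.5)/9-.5,z)
for n,q in dict(tail=(268,270,48),head=(318,320,48),tin=(360,317,40.5),tout=(430,374,40.5)).items(): print(n,T(*q))
for u,v in((358,217.06),(360,216.69),(362,216.62)): print('side line',an('side',u,v,40.5))
g=cv2.cvtColor(cv2.imread('pics/t5full.png'),cv2.COLOR_BGR2GRAY).astype(float)
# angular dark profile in top view: plate mark (z48, r 86-92) and line (z40.5, r 118-134); same for 45/135 deg lines
def prof(zs,rs,lo,hi):
  an_=np.arange(lo,hi,.25); s=[]
  for a in an_:
    c=np.radians(a); P=np.array([proj('top',[A[0]+r*np.cos(c),A[1]+r*np.sin(c),zs]) for r in rs]).astype(np.float32)
    s.append(cv2.remap(g.astype(np.float32),P[:,:1],P[:,1:],cv2.INTER_LINEAR).mean())
  s=np.array(s); w=np.clip(np.median(s)-s-2,0,None); k=np.argmin(s); w[abs(np.arange(len(s))-k)>10]=0
  return round((w*an_).sum()/w.sum(),2),round(an_[k],2),s.min().round(1),np.median(s).round(1)
print('mark',prof(48,np.arange(86,93),180,205)); print('line',prof(40.5,np.arange(118,134),188,206))
print('45',prof(40.5,np.arange(112,126),145,157),'135',prof(40.5,np.arange(112,126),235,247))
"
```

```text
tail [ 83.1 189.7]
head [103.7 190.5]
tin [109.9 196.3]
tout [136.1 196.9]
side line [118.7 197. ]
side line [125.2 197.4]
side line [131.2 197.1]
mark (np.float64(189.97), np.float64(190.0), np.float32(67.4), np.float32(95.3))
line (np.float64(196.64), np.float64(196.5), np.float32(83.3), np.float32(117.6))
45 (np.float64(151.33), np.float64(151.5), np.float32(98.4), np.float32(111.9)) 135 (np.float64(241.91), np.float64(241.5), np.float32(94.3), np.float32(112.2))
```

Both cameras now agree: the mark is at about 190.5° and the line at about 196.9°, so roughly 6.4° remain. I go back behind the peg.

```bash
python3 -c "
from plan import *
tool([[551,-79,183],[551,-79,63]])"
```

```text
t 11.4 tcp [ 522.9 -341.3  182.4] F [0.7 0.3 0.4] w 0.4
[551 -79 183] -> [  98.5 -244.7   -0.4]
[551 -79  63] -> [  98.6 -244.6  119.6]
```

```bash
python3 -m creep '[{"translation":[22,-55,0],"angular":[0,0,0],"jaw":0},{"translation":[44,-110,0],"angular":[0,0,0],"jaw":0},{"translation":[66,-165,0],"angular":[0,0,0],"jaw":0},{"translation":[88,-220,0],"angular":[0,0,0],"jaw":0},{"translation":[98,-244,0],"angular":[0,0,0],"jaw":0},{"translation":[98,-244,50],"angular":[0,0,0],"jaw":0},{"translation":[98,-244,100],"angular":[0,0,0],"jaw":0},{"translation":[98,-244,119],"angular":[0,0,0],"jaw":0}]'
python3 -c "
from plan import *
tool([[561.5,-71.9,63],[569.5,-67,63]])"
```

```text
t: 12.4
ee_pos: [549.2, -79.1, 61.5]
orientation: [-3.11, -0.435, 0.007]
ft_force: [0.3, -0.2, 1.8]
width: 0.5
grasp_force: 0.0
t 12.4 tcp [549.2 -79.1  61.5] F [ 0.3 -0.2  1.8] w 0.5
[562. -72.  63.] -> [13.8 -3.5 -1.6]
[570. -67.  63.] -> [22.8 -6.  -1.6]
```

```bash
python3 -m creep '[{"translation":[6,-1.5,0],"angular":[0,0,0],"jaw":0},{"translation":[11,-3,0],"angular":[0,0,0],"jaw":0},{"translation":[14,-4,0],"angular":[0,0,0],"jaw":0},{"translation":[17,-5,0],"angular":[0,0,0],"jaw":0},{"translation":[20,-5.7,0],"angular":[0,0,0],"jaw":0},{"translation":[21.3,-6,0],"angular":[0,0,0],"jaw":0},{"translation":[21.3,-6,0],"angular":[0,0,0],"jaw":0},{"translation":[21.3,-6,0],"angular":[0,0,0],"jaw":0}]'
cat > meas.py <<'E'
from plan import *
def prof(cam,g,z,rs,lo,hi):
  a_=np.arange(lo,hi,.25); s=[]
  for a in np.radians(a_):
    P=np.array([proj(cam,[A[0]+r*np.cos(a),A[1]+r*np.sin(a),z]) for r in rs]).astype(np.float32)
    s.append(cv2.remap(g,P[:,:1],P[:,1:],cv2.INTER_LINEAR).mean())
  s=np.array(s); w=np.clip(np.median(s)-s-2,0,None); k=np.argmin(s); w[abs(np.arange(len(s))-k)>10]=0
  return round((w*a_).sum()/w.sum(),2)
def go(cams):
  for cam in cams:
    g=np.mean([cv2.cvtColor(np.array(ctrl.get_image(cam)),cv2.COLOR_RGB2GRAY).astype(np.float32) for _ in range(5)],0)
    a=prof(cam,g,48,np.arange(86,93),182,208); b=prof(cam,g,40.5,np.arange(118,134),188,206)
    print(cam,'mark',a,'line',b,'remaining',round(b-a,2))
E
python3 -c "
from meas import *
tool([]); go(['side'])"
```

```text
t: 13.4
ee_pos: [570.4, -69.4, 63.6]
orientation: [3.112, 0.432, 0.001]
ft_force: [-1.0, 0.2, 0.6]
width: 0.8
grasp_force: 0.2
t 13.4 tcp [570.4 -69.4  63.6] F [-1.   0.2  0.6] w 0.8
side mark 197.15 line 197.02 remaining -0.13
```

```bash
python3 -m creep '[{"translation":[-12,4,0],"angular":[0,0,0],"jaw":0},{"translation":[-12,4,-50],"angular":[0,0,0],"jaw":0},{"translation":[-12,4,-100],"angular":[0,0,0],"jaw":0},{"translation":[-30,50,-120],"angular":[0,0,0],"jaw":0},{"translation":[-50,100,-120],"angular":[0,0,0],"jaw":0},{"translation":[-70,150,-120],"angular":[0,0,0],"jaw":0},{"translation":[-90,200,-120],"angular":[0,0,0],"jaw":0},{"translation":[-110,250,-120],"angular":[0,0,0],"jaw":0}]'
python3 -c "
from meas import *
go(['top','side']); tool([kn(.77,40,183),kn(.77,40,66)])"
```

```text
t: 14.65
ee_pos: [531.3, -341.7, 183.6]
orientation: [-3.112, -0.431, 0.0]
ft_force: [0.3, 0.1, 0.4]
width: 0.7
grasp_force: 0.0
top mark 196.25 line 196.66 remaining 0.41
side mark 197.16 line 197.03 remaining -0.13
t 15.15 tcp [ 532.7 -338.6  183.7] F [ 0.1 -0.2  0.1] w 0.7
[501. 245. 183.] -> [ 129.7 -569.9    0.8]
[501. 245.  66.] -> [ 129.7 -569.9  117.8]
```

The mark is on the line within 0.5° in both views. Now I go to the outer side of the knob.

```bash
python3 -m creep '[{"translation":[13,-57,0],"angular":[0,0,0],"jaw":0},{"translation":[26,-114,0],"angular":[0,0,0],"jaw":0},{"translation":[39,-171,0],"angular":[0,0,0],"jaw":0},{"translation":[52,-228,0],"angular":[0,0,0],"jaw":0},{"translation":[65,-285,0],"angular":[0,0,0],"jaw":0},{"translation":[78,-342,0],"angular":[0,0,0],"jaw":0},{"translation":[91,-399,0],"angular":[0,0,0],"jaw":0},{"translation":[104,-456,0],"angular":[0,0,0],"jaw":0}]'
python3 -m creep '[{"translation":[13,-57,0],"angular":[0,0,0],"jaw":0},{"translation":[26,-114,0],"angular":[0,0,0],"jaw":0},{"translation":[26,-114,0],"angular":[0,0,0],"jaw":0},{"translation":[26,-114,0],"angular":[0,0,0],"jaw":0},{"translation":[26,-114,30],"angular":[0,0,0],"jaw":0},{"translation":[26,-114,60],"angular":[0,0,0],"jaw":0},{"translation":[26,-114,90],"angular":[0,0,0],"jaw":0},{"translation":[26,-114,90],"angular":[0,0,0],"jaw":0}]'
python3 -c "
from plan import *
tool([kn(.77,40,66)]+[kn(l,24,66) for l in(.77,.6,.45,.3,.15,0)])
r=ctrl.get_image('side'); print([(np.round(x['rect']).tolist(),round(x['score'],2)) for x in ctrl.look_for('side','lever_knob')[:2]])"
```

```text
t: 16.15
ee_pos: [507.8, 129.9, 184.0]
orientation: [-3.111, -0.434, -0.001]
ft_force: [0.7, -0.1, 0.4]
width: 0.6
grasp_force: 0.0
t: 17.15
ee_pos: [500.9, 241.7, 92.0]
orientation: [3.111, 0.429, -0.007]
ft_force: [0.3, 0.6, -0.2]
width: 0.7
grasp_force: 0.0
t 17.15 tcp [500.9 241.7  92. ] F [ 0.3  0.6 -0.2] w 0.7
[501. 245.  66.] -> [ 1.5 -3.  25.9]
[493. 231.  66.] -> [-10.2   7.8  26. ]
[483. 220.  66.] -> [-23.3  16.1  26.1]
[475. 208.  66.] -> [-33.5  25.2  26.1]
[470. 196.  66.] -> [-42.3  35.7  26.2]
[466. 183.  66.] -> [-49.4  47.4  26.2]
[464. 169.  66.] -> [-54.6  60.   26.3]
[([297.0, 245.0, 332.0, 262.0], 0.79)]
```

```bash
python3 -m creep '[{"translation":[1,-3,13],"angular":[0,0,0],"jaw":0},{"translation":[1,-3,26],"angular":[0,0,0],"jaw":0},{"translation":[1,-3,26],"angular":[0,0,0],"jaw":0},{"translation":[-10,8,26],"angular":[0,0,0],"jaw":0},{"translation":[-17,12,26],"angular":[0,0,0],"jaw":0},{"translation":[-23,16,26],"angular":[0,0,0],"jaw":0},{"translation":[-29,21,26],"angular":[0,0,0],"jaw":0},{"translation":[-34,25,26],"angular":[0,0,0],"jaw":0}]'
python3 -m creep '[{"translation":[-4,5,0],"angular":[0,0,0],"jaw":0},{"translation":[-8,10,0],"angular":[0,0,0],"jaw":0},{"translation":[-12,16,0],"angular":[0,0,0],"jaw":0},{"translation":[-15,22,0],"angular":[0,0,0],"jaw":0},{"translation":[-18,28,0],"angular":[0,0,0],"jaw":0},{"translation":[-20,32,0],"angular":[0,0,0],"jaw":0},{"translation":[-20,32,0],"angular":[0,0,0],"jaw":0},{"translation":[-20,32,0],"angular":[0,0,0],"jaw":0}]'
python3 -c "
from meas import *
tool([kn(l,24,66) for l in(.1,.05,0)]); go(['side'])"
```

```text
t: 18.25
ee_pos: [476.1, 210.4, 67.9]
orientation: [-3.112, -0.432, -0.0]
ft_force: [1.8, 3.1, -0.4]
width: 0.4
grasp_force: 1.1
t: 19.25
ee_pos: [465.4, 174.2, 67.5]
orientation: [3.111, 0.432, -0.002]
ft_force: [-0.6, 0.5, 0.1]
width: 0.4
grasp_force: 0.0
t 19.25 tcp [465.4 174.2  67.5] F [-0.6  0.5  0.1] w 0.4
[465. 178.  66.] -> [ 0.9 -3.9  1.5]
[465. 174.  66.] -> [-0.8  0.3  1.5]
[464. 169.  66.] -> [-2.4  4.6  1.5]
side mark 206.91 line 197.02 remaining -9.89
```

```bash
python3 -m creep '[{"translation":[-1,2,0],"angular":[0,0,0],"jaw":0},{"translation":[-2,4,0],"angular":[0,0,0],"jaw":0},{"translation":[-2,6,0],"angular":[0,0,0],"jaw":0},{"translation":[-2,7,0],"angular":[0,0,0],"jaw":0},{"translation":[-2,8,0],"angular":[0,0,0],"jaw":0},{"translation":[-2,8,0],"angular":[0,0,0],"jaw":0},{"translation":[-2,8,0],"angular":[0,0,0],"jaw":0},{"translation":[-2,8,0],"angular":[0,0,0],"jaw":0}]'
python3 -c "
from meas import *
tool([kn(0,24,66)]); save('side','s6.png',(255,180,385,275),6)"
```

```text
t: 20.5
ee_pos: [465.9, 166.1, 67.6]
orientation: [3.112, 0.432, -0.001]
ft_force: [-1.7, 2.5, 2.6]
width: 0.5
grasp_force: 1.4
t 20.5 tcp [465.9 166.1  67.6] F [-1.7  2.5  2.6] w 0.5
[464. 169.  66.] -> [-0.7 -3.3  1.6]
```

View pics/s6.png

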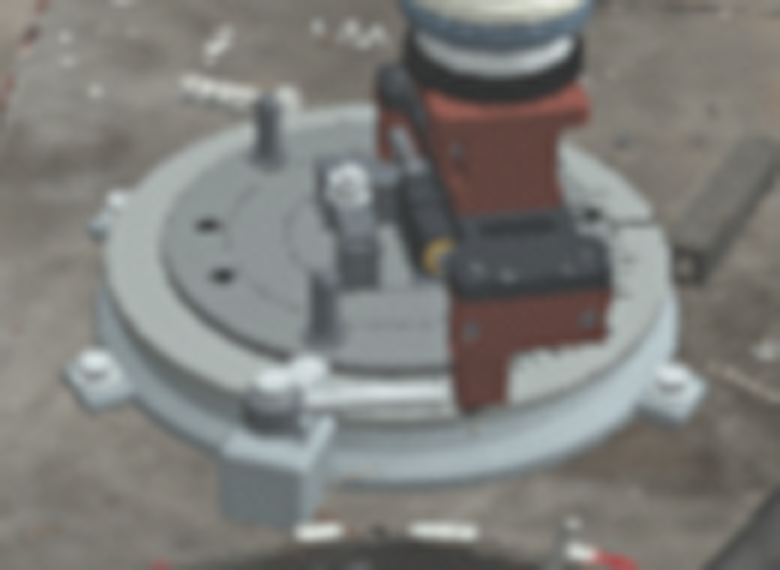

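The lever is nearly home and the gripper hides the mark's tail, which explains the odd reading. The force is only about 3 N, so I push a little further to feel the stop.

```bash
python3 -m creep '[{"translation":[0,1,0],"angular":[0,0,0],"jaw":0},{"translation":[0,2,0],"angular":[0,0,0],"jaw":0},{"translation":[0,3,0],"angular":[0,0,0],"jaw":0},{"translation":[0,4,0],"angular":[0,0,0],"jaw":0},{"translation":[0,4,0],"angular":[0,0,0],"jaw":0},{"translation":[0,4,0],"angular":[0,0,0],"jaw":0},{"translation":[0,4,0],"angular":[0,0,0],"jaw":0},{"translation":[0,4,0],"angular":[0,0,0],"jaw":0}]'
```

```text
t: 21.55
ee_pos: [466.3, 163.7, 67.6]
orientation: [-3.11, -0.43, 0.002]
ft_force: [-7.0, 13.1, 2.8]
width: 0.3
grasp_force: 7.4
```

The force has risen to 15 N and the motion has stalled, so the stop is reached. I back off outwards, rise, move away and check.

```bash
python3 -m creep '[{"translation":[0,-12,0],"angular":[0,0,0],"jaw":0},{"translation":[0,-25,0],"angular":[0,0,0],"jaw":0},{"translation":[0,-25,-40],"angular":[0,0,0],"jaw":0},{"translation":[0,-25,-90],"angular":[0,0,0],"jaw":0},{"translation":[0,-60,-130],"angular":[0,0,0],"jaw":0},{"translation":[0,-100,-150],"angular":[0,0,0],"jaw":0},{"translation":[0,-140,-150],"angular":[0,0,0],"jaw":0},{"translation":[0,-180,-150],"angular":[0,0,0],"jaw":0}]'
python3 -m creep '[{"translation":[0,-40,0],"angular":[0,0,0],"jaw":0},{"translation":[0,-80,0],"angular":[0,0,0],"jaw":0},{"translation":[0,-100,0],"angular":[0,0,0],"jaw":0},{"translation":[0,-100,0],"angular":[0,0,0],"jaw":0},{"translation":[0,-100,0],"angular":[0,0,0],"jaw":0},{"translation":[0,-100,0],"angular":[0,0,0],"jaw":0},{"translation":[0,-100,0],"angular":[0,0,0],"jaw":0},{"translation":[0,-100,0],"angular":[0,0,0],"jaw":0}]'
python3 -c "
from meas import *
tool([]); go(['top','side'])
m=cv2.cvtColor(np.array(ctrl.get_image('top')),cv2.COLOR_RGB2BGR)[150:310,205:405]
cv2.imwrite('pics/t7.png',cv2.resize(m,(740,592),interpolation=cv2.INTER_CUBIC))"
```

```text
t: 22.55
ee_pos: [417.9, 337.2, 218.2]
orientation: [-3.112, -0.432, -0.002]
ft_force: [0.2, -0.6, -0.8]
width: 0.2
grasp_force: 0.0
t: 23.55
ee_pos: [391.3, 431.4, 217.8]
orientation: [-3.112, -0.431, -0.0]
ft_force: [0.7, 0.7, 0.5]
width: 0.3
grasp_force: 0.0
t 23.55 tcp [391.3 431.4 217.8] F [0.7 0.7 0.5] w 0.3
top mark 196.24 line 196.66 remaining 0.42
side mark 206.8 line 188.65 remaining -18.15
```

View pics/t7.png

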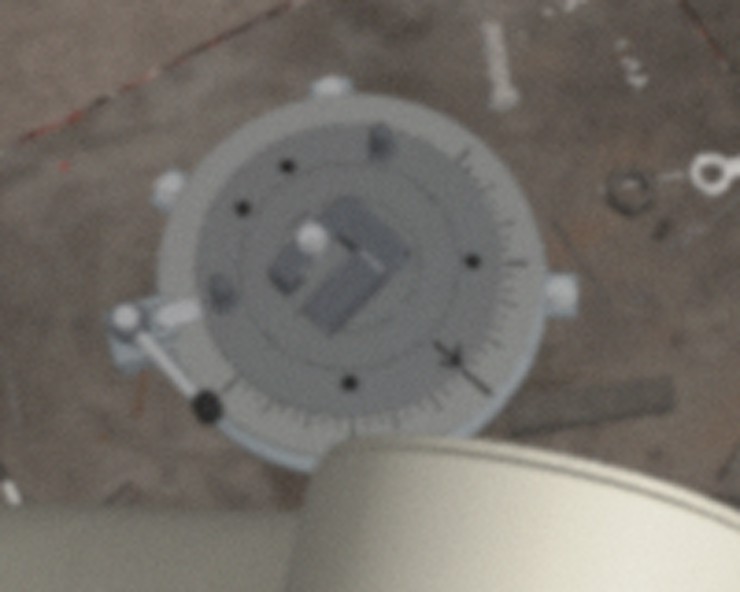

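The index mark runs straight into the 90° line at (435,345)→(492,396). The knob is back at its starting pixel (207,405), the nut and spanner have not moved, and the arm is clear of everything.

```bash
python3 -c "
from workcell import ctrl
print(ctrl.close_job())"
```

```text
the job is handed in; nothing more can be done
None
```

The job is handed in: I released the clamp, pushed the plate round to within about 0.5° of the 90° line, and pushed the lever back home against its stop; the nut and spanner lie where they were, and I did not re-measure the bolt and punch at the end.

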